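# Dock the manifold board and turn its latch

## Robot

A 7-joint arm with a two-finger parallel gripper is mounted at the origin on the work surface. World frame = base frame: x ahead of the robot, y to its left, z up, the work surface at z = 0. Lengths are in m, angles in rad, forces in N, time in s.
With the tool pointing down it reaches from about 0.4 to 0.875 m from the base axis. Payload 19.3 kg.
Tool frame: the origin (TCP) lies at the centre of the arm's flange, where the gripper is bolted on; the fingertips stand 173 mm ahead of it and the grasp point (between the pads) lies 155 mm ahead of it; z points along the fingers, y is the line along which they close (so a half turn about z gives the same grasp; the last joint's range is limited). The gripper opens to 85 mm and grips with 20 to 120 N. Pads are 22 mm wide; open, the fingers measure 114 mm over their backs; the gripper's body (76 mm by 85 mm) begins 54 mm behind the grasp point. The pads swing forward as they close: fully open they stand 13 mm farther back than shut.
Start: joints at [-1.348, 0.521, -0.036, 1.599, 0.021, 1.021, -0.113], TCP at [0.18, 0.598, 0.405] pointing down, gripper open.
Joint ranges: [-2.91, 2.91], [-0.3, 2.13], [-1.5, 1.42], [0.17, 2.43], [-1.26, 4.41], [0.16, 1.93], [-2.52, 2.52]. Speed limits (rad/s): [1.89, 1.89, 2.39, 2.39, 3.01, 3.01, 3.01].

## Interface

Orientations are given as [roll, pitch, yaw] about the fixed x, y, z axes, in that order (R = Rz(yaw) Ry(pitch) Rx(roll)).
In Python, from workcell import bot, imaging, job gives the robot as it stands.
- The arm moves only by the tool carry_out, never from a script. Its argument "targets" is a list of rows, each a list of 3 entries, a list of its own where there are three numbers: the shift along the tool's x, y, z in units of 0.25 m (1.0 is 0.25 m), then the turn, a rotation vector about the tool's x, y, z in units of 180 degrees (1.0 is 180 degrees), then the opening, from 0 (shut) to 1 (fully open). In form: [[[tx, ty, tz], [wx, wy, wz], jaw], ...]. A call has 1 to 8 rows; each row shifts and turns the commanded pose from where the row before left it, along the tool's axes as they then stand; what a row does not reach is not made up. A row lasts 1/8 s, in which the tool goes at most 62.5 mm and 10.7 degrees, less where a joint would pass 70% of its speed; a pose out of reach is approached as far as the arm can. A call with a number of a shift or a turn outside -1 to 1 is refused whole. A call with a gripper value outside its range is refused whole. The fingers move at their own pace and stop on an object; "force" is the grip in N (left out, the last holds). Time passes only in rows, so rows that do not move let the fingers close. It gives the time, the measured TCP pose, the force and the opening at its end, in the units of the state.
- bot.observe(): the state, without advancing time (a new reading comes with each control period).
- imaging.grab_frame(name): name is "scene" or "top" or "wrist"; returns a dict with "pixels" (420x560x3 uint8, red, green, blue), "mtx" (3x3 intrinsics, pixels), "cam_to_world" (4x4, takes a point from camera to world coordinates); the wrist camera has in their place "mount" (4x4, takes a point from camera to tool coordinates, whose origin is the TCP and whose axes are the flange's). Camera axes: x right, y down, z forward; pixel columns grow to the right and rows downward; lengths in m; the calibration is good to about 2 mm. A picture is of the moment at which its call begins: read the wrist's pose just before it. There is no depth.
- job.job_done(): hands the job in, once; it reports no verdict.
The state is a dict: "clock": time; "qpos": joint angles; "qd": joint speeds; "joint_efforts": joint torques, N m; "position": TCP position; "tool_rot": TCP orientation; "force": force on the tool from outside, world axes, zero at the start; "moment": the same for the moment, N m; "grip_width": finger opening in m.
Only numpy, scipy, OpenCV 4.12 (cv2) and the standard library are available. Lean on these libraries where they do the work, as an engineer would, in place of code of your own. Each camera call takes 0.05 s, during which the arm holds its last target. There are 200 camera calls.

## Task

Using only the fingertips, push the white manifold board along the rails of its dock, away from you, by its bare near edge, until it drops into the locating notches and sits level; then push the small upright post of the steel turn-latch round, all the way, so that the latch blade lies across the board. Do not lift or tip the board, do not touch the fittings on top of it, and leave the vials and everything else on the bench where they stand. Finish with the hand clear.

Things in the scene. Friction and masses are not known exactly. Their poses are not given: they have to be found in the camera images.
- dock: Fixed frame: black base 320 x 275 x 10 mm (own x -160 to 160, y -160 to 115) with two aluminium runners along x (tops 30 mm up, 48 mm gap between) and dark guide bars outside them (inner faces y = +-62 mm, 12 mm thick, tops 45 mm up). Origin on the table under the runners' middle; +x is the way the board slides home, +y the latch side, z up. Loose vials stand on the base at y below -75 mm.
- home (a point): Point of the dock where board's origin lies when the board has dropped in: 50 mm along the dock's x, 24 mm above the table. Axes as the dock. The runners' notches for the board's four feet are 6 mm deep and 16 mm long (feet 12 mm long), so the dropped board is stopped with up to 2 mm play either way.
- board: Loose white plate 130 (x) x 120 (y) x 12 mm on four feet 9 mm high, 0.4 to 0.9 kg in all. Origin midway between the feet at their undersides; +x the way it slides. Starts on the runners (origin 30 mm above the table, plate from 39 to 51 mm) 60 to 110 mm short of home, with 2 mm play to each side; dropped in, the origin is at 24 mm and the plate spans 33 to 45 mm.
- push_edge (a point): Middle of the board's near (-x) edge face, half-way up its thickness; push here towards the dock's +x. Sliding takes roughly 1 to 3 N.
- fittings: Black valve blocks (20 mm tall) and two steel thumb knobs (28 mm tall) fixed on the board's top, all at board x from -40 to +50 mm and y from -55 to +12 mm; not to be touched. Origin at the middle of the plate's top.
- latch (a joint): Angle (rad) of the steel turn-latch, growing anticlockwise from above: 0 = blade points to the dock's -x, beside the board; 1.57 (stop) = blade points to the dock's -y, across the board. Starts at 0 to 0.2; about 1 N at the post turns it; stays where left. Blade underside 48 mm above the table: clears the dropped board by 3 mm, but a board not yet dropped blocks it.
- latch_post (a point): Upright steel post, diameter 12 mm, near the end of the latch blade, 45 mm from the pivot axis; this point is half-way up it, 70 mm above the table; the post spans 54 to 86 mm.
- latch_pivot (a point): Pivot axis of the latch, in the dock's frame at x = 80, y = 88 mm, 48 mm above the table (the blade's underside). Pivot cap 59 mm high.
- vial: Bystander: amber vial, diameter 22 mm, 45 mm tall, standing on the dock's base at its -y side. Origin under its middle.
- vial2: Bystander: clear vial, same size, beside the other along the dock's -y side.
- beaker: Bystander: glass beaker 66 mm wide, 85 mm tall, on the left of the table.
- reagent: Bystander: amber bottle 70 mm wide, 150 mm tall, on the left.
- tipbox: Bystander: pipette tip box 85 x 120 x 67 mm, on the right.
- driver: Bystander: screwdriver lying on the right.
- dish: Bystander: shallow glass dish 90 mm wide, 18 mm tall, on the left, near the robot.
Not all that is in view belongs to the job. Leave any green or red look-alike of the board alone.

How it is judged:
On the way, in this order (a step that is already met when the one before it is completed fails the run):
1. the board has dropped into the notches, level, the latch still open (x of board in the frame of dock between 0.045 and 0.055 m and z of board in the frame of dock below 0.0265 m and angle between board's own z axis and vertical below 0.04 rad and angle between the x axis of board and the x axis of dock, either way round below 0.05 rad and value of joint latch below 0.8 rad), for 0.2 s.
2. the latch is turned across the board (x of board in the frame of dock between 0.045 and 0.055 m and z of board in the frame of dock below 0.0265 m and angle between board's own z axis and vertical below 0.04 rad and angle between the x axis of board and the x axis of dock, either way round below 0.05 rad and value of joint latch above 1.35 rad), for 0.2 s.
At the end, for the whole second after the job is handed in: The board rests level in the notches (within 5 mm of home along the rails, origin less than 26.5 mm above the table, tilt under 0.04 rad, in line with the dock within 0.05 rad), the latch stands at more than 1.35 rad, and the board is at rest (all of step 2 and linear speed of board below 0.01 m/s); the robot touches nothing.
It fails at once if the board is lifted off its rails (over 12 mm above riding height) (z of board in the frame of dock above 0.042 m).
It fails at once if the board is tipped by more than 0.2 rad (angle between board's own z axis and vertical above 0.2 rad).
It fails at once if the hand touches the fittings on the board (over 1 N) (contact force between the fingers and fittings above 1 N).
It fails at once if a vial or another bystander is moved by more than 20 mm (distance of any of vial, vial2, beaker, reagent, tipbox, driver, dish from where it was at the start of the episode above 0.02 m).
It also fails if it takes over 54 s, if anything falls off the work surface, if the arm or the gripper's body presses on something with over 40 N, if the wrist force passes 120 N, or if a joint passes its speed limit or range.

## Working session

There is one attempt and no reset: what is moved stays moved. The work goes in short steps, Python scripts to look and compute and a tool call to move; the robot and the scene stay as the last step left them, time stands still between calls to the robot, and variables do not carry over. Pictures are saved under pics/ and viewed, on a budget of 10 in all, crops included, one or two more only if the job needs it, and the job is handed in when it is done.

Besides the shell and the picture viewer there is one more tool, called after ">>>" as a command line: name --argument value ..., lists and objects as JSON in quotes. carry_out: Moves the arm, as the interface text tells. Its arguments: {"type":"object","properties":{"targets":{"type":"array"},"force":{"type":"number"}},"required":["targets"]}

```bash
mkdir -p pics; python3 - <<'E'
from workcell import bot, imaging, job
import cv2,numpy as np
s=bot.observe(); print({k:np.round(v,3).tolist() for k,v in s.items()})
for n in("top","scene"):
    f=imaging.grab_frame(n); cv2.imwrite(f"pics/{n}1.png",f["pixels"][:,:,::-1]); print(n,f["mtx"].tolist(),np.round(f["cam_to_world"],4).tolist())
    np.savez(f"{n}1.npz",**f)
E
```

```text
{'clock': 0.0, 'qpos': [-1.348, 0.522, -0.036, 1.6, 0.021, 1.021, -0.113], 'qd': [-0.0, -0.001, -0.0, -0.001, 0.002, -0.0, 0.0], 'joint_efforts': [0.001, -92.71, 1.98, -36.992, 0.018, 0.008, 0.0], 'position': [0.18, 0.598, 0.404], 'tool_rot': [-3.14, 0.0, 2.849], 'force': [-0.766, 0.038, 0.694], 'moment': [-0.031, -0.014, -0.03], 'grip_width': 0.085}
top [[457.5336876047855, 0.0, 284.6989566550151], [0.0, 457.5336876047855, 207.56457702633355], [0.0, 0.0, 1.0]] [[0.0034, -0.9938, 0.1109, 0.2993], [-1.0, -0.0024, 0.0085, 0.0394], [-0.0082, -0.111, -0.9938, 1.4259], [0.0, 0.0, 0.0, 1.0]]
scene [[471.2734780539506, 0.0, 279.448906990097], [0.0, 471.2734780539506, 215.30312385348222], [0.0, 0.0, 1.0]] [[0.5254, 0.4856, -0.6987, 1.348], [0.8505, -0.2756, 0.448, -0.5439], [0.025, -0.8296, -0.5578, 0.7866], [0.0, 0.0, 0.0, 1.0]]
```

View pics/top1.png

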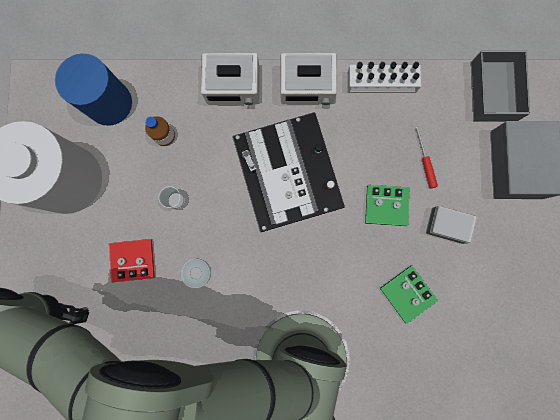

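View pics/scene1.png

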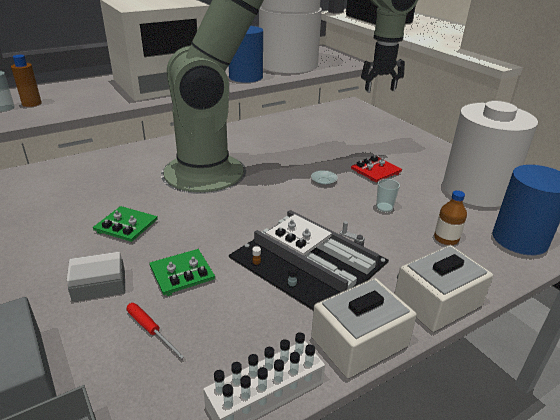

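The top view shows the dock at about (288,172), with the white board on its runners near (290,190) and the latch at about (250,160). The look-alikes are green at (387,205) and (408,293), and red at (132,260). Only the white one sits in the dock, so that is the board. I'll enlarge it to confirm.

```bash
python3 - <<'E'
import cv2
a=cv2.imread("pics/top1.png")[105:240,225:355]
b=cv2.imread("pics/scene1.png")[200:320,220:395]
cv2.imwrite("pics/topc.png",cv2.resize(a,None,fx=4.4,fy=4.4,interpolation=cv2.INTER_CUBIC))
E
```

```text
(no output)
```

View pics/topc.png

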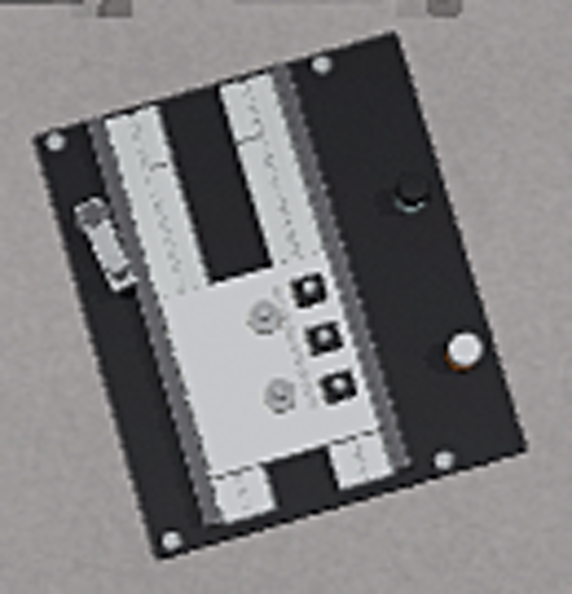

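The crop confirms it: white board in the dock, near edge from crop (210,475) to (383,430), the latch open at (105,245), and both vials on the right. Next I compute the poses.

```bash
cat > h.py <<'E'
import numpy as np
from scipy.optimize import least_squares
F=np.load("top1.npz"); K=F["mtx"];T=F["cam_to_world"]
def ray(uv,z):
    d=T[:3,:3]@np.linalg.solve(K,[uv[0],uv[1],1.]); o=T[:3,3]; return o+d*(z-o[2])/d[2]
def crop(p): return np.array([225+(p[0]+.5)/4.4-.5,105+(p[1]+.5)/4.4-.5])
E
python3 - <<'E'
from h import *
C=[(398,32),(36,135),(158,558),(527,450)]
L=[(160,-160),(160,115),(-160,115),(-160,-160)]
W=np.array([ray(crop(c),.010)[:2] for c in C]);L=np.array(L)/1000
R=lambda t:np.array([[np.cos(t),-np.sin(t)],[np.sin(t),np.cos(t)]])
r=least_squares(lambda p:((L@R(p[2]).T+p[:2])-W).ravel(),[.6,.04,.28])
print(r.x,(r.fun.reshape(-1,2)*1000).round(1)); np.save("dock.npy",r.x)
D=lambda w:R(r.x[2]).T@(w[:2]-r.x[:2])*1000
for n,c,z in[("nearL",(210,475),.051),("nearR",(383,430),.051),("farL",(167,293),.051),("post",(92,212),.086),("post2",(122,282),.086),("pivotA",(122,282),.059),("pivotB",(92,212),.059),("knob",(265,316),.079),("knob",(281,396),.079),("v1",(464,350),.055),("v2",(411,194),.055)]: print(n,D(ray(crop(c),z)).round(1))
E
```

```text
[0.56726111 0.06270493 0.28775218] [[ 1.8 -1. ]
 [ 0.4  1.5]
 [-1.5  1.5]
 [-0.6 -1.9]]
nearL [-117.2   61.5]
nearR [-120.8  -61.4]
farL [13.1 54.9]
post [74.1 88.4]
post2 [21.9 82. ]
pivotA [27.6 82.6]
pivotB [80.9 89.1]
knob [-26.5  -4.6]
knob [-82.2   0.4]
v1 [ -83.7 -130.4]
v2 [  31.6 -127.1]
```

>>> carry_out --targets '[[[-0.179, -0.133, 0], [0, 0, 0], 0], [[-0.179, -0.133, 0], [0, 0, 0], 0], [[-0.179, -0.133, 0], [0, 0, 0], 0], [[-0.179, -0.133, 0], [0, 0, 0], 0], [[-0.179, -0.133, 0], [0, 0, 0], 0], [[-0.179, -0.133, 0], [0, 0, 0], 0], [[-0.087, -0.19, 0], [0, 0, 0], 0], [[-0.087, -0.19, 0], [0, 0, 0], 0]]' --force 40

```text
clock: 1.1
position: [0.3943, 0.2245, 0.4045]
tool_rot: [-3.141, -0.0, 2.848]
force: [0.7, -0.2, -0.2]
grip_width: -0.0001
```

>>> carry_out --targets '[[[-0.087, -0.19, 0], [0, 0, 0], 0], [[-0.087, -0.19, 0], [0, 0, 0], 0], [[-0.087, -0.19, 0], [0, 0, 0], 0], [[-0.087, -0.19, 0], [0, 0, 0], 0], [[0, 0, 0], [0, 0, 0.05], 0], [[0, 0, 0], [0, 0, 0.05], 0], [[0, 0, 0], [0, 0, 0.05], 0], [[0, 0, 0], [0, 0, 0.05], 0]]'

```text
clock: 2.1
position: [0.4225, 0.0193, 0.4046]
tool_rot: [-3.141, -0.0, 2.215]
force: [0.2, 0.2, 0.1]
grip_width: -0.0
```

>>> carry_out --targets '[[[0, 0, 0], [0, 0, 0.055], 0], [[0, 0, 0], [0, 0, 0.055], 0], [[0, 0, 0], [0, 0, 0.055], 0], [[0, 0, 0], [0, 0, 0.055], 0], [[0, 0, 0], [0, 0, 0.055], 0], [[0, 0, 0], [0, 0, 0.055], 0], [[0, 0, 0], [0, 0, 0.055], 0], [[0, 0, 0], [0, 0, 0.055], 0]]'

```text
clock: 3.1
position: [0.4225, 0.0193, 0.4046]
tool_rot: [-3.141, 0.0, 0.832]
force: [-0.2, 0.5, 1.2]
grip_width: -0.0
```

>>> carry_out --targets '[[[0, 0, 0], [0, 0, 0.055], 0], [[0, 0, 0], [0, 0, 0.055], 0], [[0, 0, 0], [0, 0, 0.055], 0], [[0, 0, 0], [0, 0, 0], 0]]'

```text
clock: 3.6
position: [0.4225, 0.0195, 0.4046]
tool_rot: [3.141, 0.0, 0.321]
force: [0.5, 0.8, -0.4]
grip_width: -0.0004
```

>>> carry_out --targets '[[[0, 0, 0.2], [0, 0, 0.0105], 0], [[0, 0, 0.2], [0, 0, 0], 0], [[0, 0, 0], [0, 0, 0], 0]]'

```text
clock: 3.98
position: [0.4218, 0.019, 0.3029]
tool_rot: [3.141, 0.006, 0.29]
force: [1.0, 0.7, 1.2]
grip_width: -0.0003
```

```bash
python3 - <<'E'
from workcell import bot, imaging
import cv2,numpy as np
s=bot.observe(); print(s["position"],s["tool_rot"])
f=imaging.grab_frame("wrist"); cv2.imwrite("pics/w1.png",f["pixels"][:,:,::-1]); np.savez("w1.npz",pos=s["position"],rot=s["tool_rot"],**f); print(f["mount"].round(3).tolist())
E
```

```text
[0.42175499 0.01896652 0.30285642] [3.14138339 0.00578829 0.28963021]
[[-0.0, -0.956, -0.293, 0.074], [1.0, -0.0, 0.0, -0.0], [-0.0, -0.293, 0.956, 0.031], [0.0, 0.0, 0.0, 1.0]]
```

View pics/w1.png

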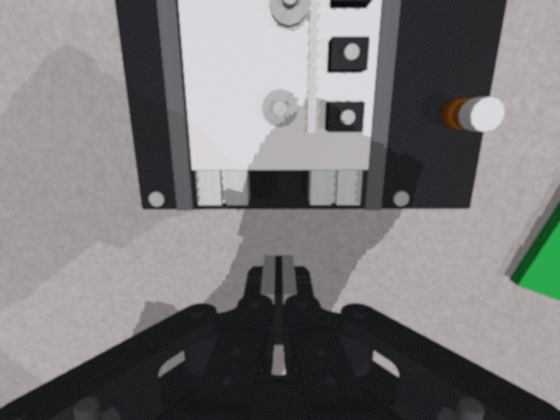

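```bash
cat >> h.py <<'E'
from scipy.spatial.transform import Rotation as Ro
def wray(f,uv,z):
    M=np.eye(4);M[:3,:3]=Ro.from_euler("xyz",f["rot"]).as_matrix();M[:3,3]=f["pos"];X=M@f["mount"]
    d=X[:3,:3]@np.linalg.solve(f["mtx"],[uv[0],uv[1],1.]);o=X[:3,3];return o+d*(z-o[2])/d[2]
dk=np.load("dock.npy")
def D(w):
    c,s=np.cos(dk[2]),np.sin(dk[2]);return np.array([[c,s],[-s,c]])@(np.array(w)[:2]-dk[:2])*1000
E
python3 - <<'E'
from h import *
f=np.load("w1.npz")
for n,uv,z in[("bL",(191,170),.051),("bR",(368,170),.051),("dockL",(143,208),.01),("dockR",(470,208),.01),("vial",(487,114),.055),("knob",(280,107),.079)]: print(n,D(wray(f,uv,z)).round(1))
print("tcp",D(f["pos"]))
E
```

```text
bL [-117.9   58.6]
bR [-117.8  -61.5]
dockL [-157.3  112. ]
dockR [-156.9 -160.5]
vial [ -81.2 -132.8]
knob [-77.2  -1.5]
tcp [-151.93637662   -0.64579334]
```

>>> carry_out --targets '[[[0, 0, 0.1], [0, 0, 0], 0], [[0, 0, 0.1], [0, 0, 0], 0], [[0, 0, 0.1], [0, 0, 0], 0], [[0, 0, 0.076], [0, 0, 0], 0], [[0, 0, 0], [0, 0, 0], 0]]'

```text
clock: 4.65
position: [0.4233, 0.0194, 0.2118]
tool_rot: [-3.141, -0.001, 0.288]
force: [-0.5, -0.3, 0.5]
grip_width: 0.0
```

>>> carry_out --targets '[[[0.03, 0, 0.01], [0, 0, 0], 0], [[0.03, 0, 0], [0, 0, 0], 0], [[0.02, 0, 0], [0, 0, 0], 0], [[0.02, 0, 0], [0, 0, 0], 0], [[0.02, 0, 0], [0, 0, 0], 0], [[0.02, 0, 0], [0, 0, 0], 0], [[0.02, 0, 0], [0, 0, 0], 0], [[0.02, 0, 0], [0, 0, 0], 0]]'

```text
clock: 5.65
position: [0.466, 0.0321, 0.2082]
tool_rot: [3.142, 0.0, 0.287]
force: [-1.7, -1.1, 0.7]
grip_width: -0.0004
```

>>> carry_out --targets '[[[0.02, 0, 0], [0, 0, 0], 0], [[0.02, 0, 0], [0, 0, 0], 0], [[0.02, 0, 0], [0, 0, 0], 0], [[0.02, 0, 0], [0, 0, 0], 0], [[0.02, 0, 0], [0, 0, 0], 0], [[0.02, 0, 0], [0, 0, 0], 0], [[0.02, 0, 0], [0, 0, 0], 0], [[0.02, 0, 0], [0, 0, 0], 0]]'

```text
clock: 6.65
position: [0.5044, 0.0435, 0.2082]
tool_rot: [3.142, 0.0, 0.287]
force: [-2.2, -0.0, -0.2]
grip_width: -0.0002
```

```bash
python3 - <<'E'
from workcell import bot, imaging
import cv2,numpy as np
from h import D
s=bot.observe(); print(D(s["position"]),s["position"],s["tool_rot"],s["force"])
f=imaging.grab_frame("wrist"); cv2.imwrite("pics/w2.png",f["pixels"][:,:,::-1]); np.savez("w2.npz",pos=s["position"],rot=s["tool_rot"],**f)
E
```

```text
[-65.71795692  -0.61087433] [0.50441856 0.04346857 0.20819946] [3.14155073e+00 1.32317574e-06 2.86834263e-01] [-2.20336649 -0.03644402 -0.16065732]
```

View pics/w2.png

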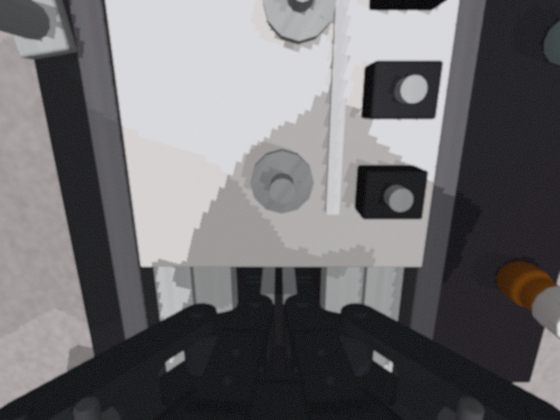

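Fingertips are against the near edge at about (280,268). The board is square in the rails and the fittings are well clear.

```bash
python3 - <<'E'
from h import *
f=np.load("w2.npz")
print(D(wray(f,(141,266),.051)),D(wray(f,(422,266),.051)))
E
```

```text
[-54.76089686  57.76103129] [-54.93412947 -61.68692501]
```

>>> carry_out --targets '[[[0.02, 0, 0], [0, 0, 0], 0], [[0.02, 0, 0], [0, 0, 0], 0], [[0.02, 0, 0], [0, 0, 0], 0], [[0.02, 0, 0], [0, 0, 0], 0], [[0.02, 0, 0], [0, 0, 0], 0], [[0.02, 0, 0], [0, 0, 0], 0], [[0.01, 0, 0], [0, 0, 0], 0], [[0.01, 0, 0], [0, 0, 0], 0]]'

```text
clock: 7.7
position: [0.5378, 0.0533, 0.2082]
tool_rot: [-3.142, 0.0, 0.287]
force: [-1.9, -1.0, 0.6]
grip_width: -0.0002
```

>>> carry_out --targets '[[[0.01, 0, 0], [0, 0, 0], 0], [[0.006, 0, 0], [0, 0, 0], 0]]'

```text
clock: 7.95
position: [0.5416, 0.0544, 0.2082]
tool_rot: [3.142, -0.0, 0.287]
force: [-1.3, -0.5, -0.2]
grip_width: 0.0002
```

>>> carry_out --targets '[[[0.006, 0, 0], [0, 0, 0], 0], [[0, 0, 0], [0, 0, 0], 0]]'

```text
clock: 8.2
position: [0.5432, 0.0549, 0.2083]
tool_rot: [3.141, -0.0, 0.287]
force: [0.1, -1.1, -0.2]
grip_width: -0.0001
```

```bash
python3 - <<'E'
from workcell import bot, imaging
import cv2,numpy as np
from h import D
s=bot.observe(); print(D(s["position"]),s["position"],s["force"])
f=imaging.grab_frame("wrist"); cv2.imwrite("pics/w3.png",f["pixels"][:,:,::-1]); np.savez("w3.npz",pos=s["position"],rot=s["tool_rot"],**f)
E
```

```text
[-25.3357775   -0.64808413] [0.54315096 0.05489326 0.20826809] [ 0.13168868 -1.11974087 -0.24984265]
```

View pics/w3.png

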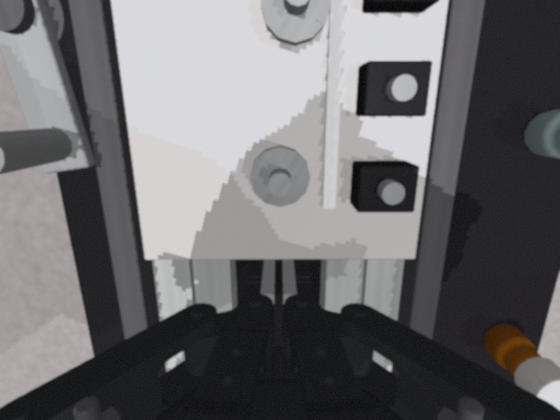

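```bash
python3 - <<'E'
from h import *
import cv2
for n,r in(("w2",(266,)),("w3",(258,))):
    g=cv2.cvtColor(cv2.imread(f"pics/{n}.png"),cv2.COLOR_BGR2GRAY).astype(int)
    for row in (60,120,180,r[0]-8):
        d=np.diff(cv2.GaussianBlur(g.astype(np.float32),(5,5),0)[row]); l=90+d[90:200].argmax(); rr=400+d[400:480].argmin()
        f=np.load(n+".npz")
        print(n,row,l,rr,[np.round(abs(D(wray(f,(l,row),z))-D(wray(f,(rr,row),z)))[1],1) for z in(.051,.045)])
f=np.load("w3.npz");print(D(wray(f,(145,258.5),.045)),D(f["pos"]))
E
```

```text
w2 60 112 450 [np.float64(119.5), np.float64(125.2)]
w2 120 120 442 [np.float64(119.7), np.float64(125.4)]
w2 180 128 433 [np.float64(119.5), np.float64(125.2)]
w2 258 138 422 [np.float64(119.8), np.float64(125.5)]
w3 60 117 440 [np.float64(114.3), np.float64(119.7)]
w3 120 125 432 [np.float64(114.2), np.float64(119.6)]
w3 180 133 425 [np.float64(114.5), np.float64(120.0)]
w3 250 142 415 [np.float64(114.3), np.float64(119.7)]
[-13.66991331  58.29092411] [-25.3357775   -0.64808413]
```

>>> carry_out --targets '[[[-0.08, 0, 0], [0, 0, 0], 0], [[0, 0, -0.2], [0, 0, 0], 0], [[0, 0, -0.2], [0, 0, 0], 0], [[0.1, -0.1, 0], [0, 0, 0], 0], [[0.1, -0.1, 0], [0, 0, 0], 0], [[0, -0.1, 0], [0, 0, 0], 0], [[0, 0, 0], [0, 0, 0], 0]]'

```text
clock: 9.12
position: [0.5501, 0.1371, 0.308]
tool_rot: [-3.141, 0.0, 0.29]
force: [-1.0, -0.2, 0.6]
grip_width: -0.0
```

```bash
python3 - <<'E'
from workcell import bot, imaging
import cv2,numpy as np
from h import D
s=bot.observe(); print(D(s["position"]),s["position"],s["tool_rot"],s["force"],s["qpos"].round(2) if hasattr(s["qpos"],"round") else s["qpos"])
f=imaging.grab_frame("wrist"); cv2.imwrite("pics/w4.png",f["pixels"][:,:,::-1]); np.savez("w4.npz",pos=s["position"],rot=s["tool_rot"],**f)
E
```

```text
[ 4.67461761 76.25208216] [0.55010338 0.13714849 0.30799786] [-3.14098083e+00  1.55529651e-04  2.89609593e-01] [-1.0060439  -0.24485395  0.57328734] [-0.72  0.62  0.54  1.86 -0.44  0.78 -1.23]
```

View pics/w4.png

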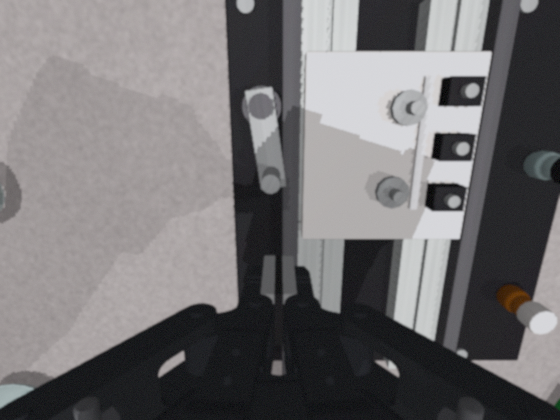

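```bash
python3 - <<'E'
from h import *
f=np.load("w4.npz")
p=D(wray(f,(261,105),.059));print("pivot",p)
for uv,z in(((269,178),.086),((271,184),.07),((272,187),.054)):
    q=D(wray(f,uv,z));v=p-q;print("post",q,"r",np.hypot(*v),"th",np.arctan2(v[1],v[0]))
t=.08;X=np.array([np.cos(t),np.sin(t)]);Y=np.array([np.sin(t),-np.cos(t)])
print("blade dir",t)
for uv in((304,239),(463,239),(306,53),(489,52)):print("board",D(wray(f,uv,.045)))
print("tcp",D(f["pos"]))
E
```

```text
pivot [82.07880069 87.47572902]
post [40.5732573  81.95507021] r 41.87108555438971 th 0.13223398666447186
post [33.47015305 81.15113402] r 49.01837540035511 th 0.12938567986239746
post [27.85623501 80.8266891 ] r 54.628713702697965 th 0.12201581356611774
blade dir 0.08
board [-14.57718476  56.84417887]
board [-14.38202279 -63.98643927]
board [114.26715214  58.70241957]
board [115.02051697 -59.2317322 ]
tcp [ 4.67461761 76.25208216]
```

>>> carry_out --targets '[[[0.058, -0.059, 0], [0, 0, 0], 0], [[0.058, -0.059, 0], [0, 0, 0], 0], [[0, 0, 0.1], [0, 0, -0.041], 0], [[0, 0, 0.1], [0, 0, 0], 0], [[0, 0, 0.088], [0, 0, 0], 0], [[0, 0, 0], [0, 0, 0], 0]]'

```text
clock: 9.93
position: [0.57, 0.1715, 0.2351]
tool_rot: [3.142, 0.002, 0.415]
force: [0.3, 0.4, 0.1]
grip_width: 0.0002
```

```bash
python3 - <<'E'
from workcell import bot
from h import *
s=bot.observe(); p=D(s["position"]); y=s["tool_rot"][2]-dk[2]; print(p,s["position"][2],y,s["force"])
v=np.array([81.5,87.7])-p; c,sn=np.cos(y),np.sin(y); P=np.array([c*v[0]+sn*v[1],sn*v[0]-c*v[1]]); print("pivot in tool",P)
for adv in (12,):
    P=P-[0,adv]
    for n,tot in((8,.45),(8,.5)):
        a=tot/n; ca,sa=np.cos(a),np.sin(a)
        # tool z down: world ccw a = tool rotation -a
        R=np.array([[ca,sa],[-sa,ca]]); o=P-R@P
        print("per row",o/250,"turn",-a/np.pi)
E
```

```text
[ 33.49521971 103.54579443] 0.23508005242397462 0.1272045127818019 [0.34782931 0.41335582 0.07375299]
pivot in tool [45.60669625 21.80773691]
per row [-0.00191705  0.01031814] turn -0.017904931097838226
per row [-0.00209415  0.01147085] turn -0.019894367886486918
```

>>> carry_out --targets '[[[0, 0.02, 0], [0, 0, 0], 0], [[0, 0.02, 0], [0, 0, 0], 0], [[-0.0026, 0.011, 0], [0, 0, -0.0191], 0], [[-0.0026, 0.011, 0], [0, 0, -0.0191], 0], [[-0.0026, 0.011, 0], [0, 0, -0.0191], 0], [[-0.0026, 0.011, 0], [0, 0, -0.0191], 0], [[-0.0026, 0.011, 0], [0, 0, -0.0191], 0], [[-0.0026, 0.011, 0], [0, 0, -0.0191], 0]]'

```text
clock: 10.92
position: [0.5799, 0.1464, 0.237]
tool_rot: [3.141, -0.001, 0.777]
force: [-1.1, 1.4, -0.4]
grip_width: -0.0002
```

```bash
python3 - <<'E'
from workcell import bot, imaging
import cv2
from h import *
s=bot.observe(); p=D(s["position"]); y=s["tool_rot"][2]-dk[2]; print(p,s["position"][2],y,s["force"])
v=np.array([81.5,87.7])-p; c,sn=np.cos(y),np.sin(y); P=np.array([c*v[0]+sn*v[1],sn*v[0]-c*v[1]]); print("pivot in tool",P)
f=imaging.grab_frame("wrist"); cv2.imwrite("pics/w5.png",f["pixels"][:,:,::-1])
E
```

```text
[35.89296432 76.65241245] 0.2370325844655794 0.489596830463387 [-1.06245143  1.43515841 -0.4040157 ]
pivot in tool [45.4445868  11.69788125]
```

View pics/w5.png

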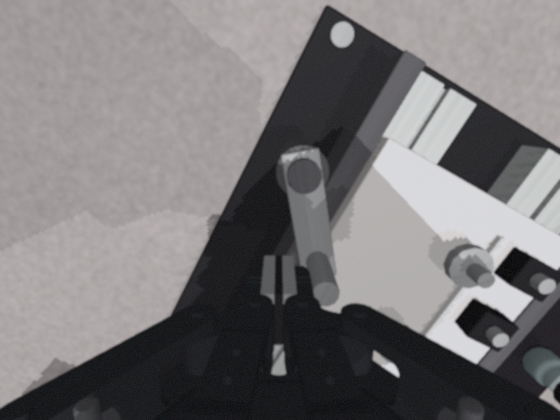

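>>> carry_out --targets '[[[-0.0026, 0.011, 0], [0, 0, -0.0191], 0], [[-0.0026, 0.011, 0], [0, 0, -0.0191], 0], [[-0.0026, 0.011, 0], [0, 0, -0.0191], 0], [[-0.0026, 0.011, 0], [0, 0, -0.0191], 0], [[-0.0026, 0.011, 0], [0, 0, -0.0191], 0], [[-0.0026, 0.011, 0], [0, 0, -0.0191], 0], [[-0.0026, 0.011, 0], [0, 0, -0.0191], 0], [[-0.0026, 0.011, 0], [0, 0, -0.0191], 0]]'

```text
clock: 11.98
position: [0.5951, 0.1301, 0.2368]
tool_rot: [3.141, -0.0, 1.256]
force: [-0.6, 1.2, 0.7]
grip_width: 0.0
```

>>> carry_out --targets '[[[-0.0026, 0.011, 0], [0, 0, -0.0191], 0], [[-0.0026, 0.011, 0], [0, 0, -0.0191], 0], [[-0.0026, 0.011, 0], [0, 0, -0.0191], 0], [[-0.0026, 0.011, 0], [0, 0, -0.0191], 0], [[-0.0026, 0.011, 0], [0, 0, -0.0191], 0]]'

```text
clock: 12.6
position: [0.6079, 0.1242, 0.2368]
tool_rot: [3.141, 0.0, 1.556]
force: [-0.8, 0.4, 0.3]
grip_width: -0.0
```

```bash
python3 - <<'E'
from workcell import bot, imaging
import cv2
from h import *
s=bot.observe(); p=D(s["position"]); y=s["tool_rot"][2]-dk[2]; print(p,s["position"][2],y,s["force"])
v=np.array([81.5,87.7])-p; c,sn=np.cos(y),np.sin(y); P=np.array([c*v[0]+sn*v[1],sn*v[0]-c*v[1]]); print("pivot in tool",P)
f=imaging.grab_frame("wrist"); cv2.imwrite("pics/w6.png",f["pixels"][:,:,::-1]);np.savez("w6.npz",pos=s["position"],rot=s["tool_rot"],**f)
E
```

```text
[56.42443658 47.39799109] 0.2367786374496764 1.268507040314629 [-0.79104327  0.36247214  0.3053859 ]
pivot in tool [45.93977074 11.9404048 ]
```

View pics/w6.png

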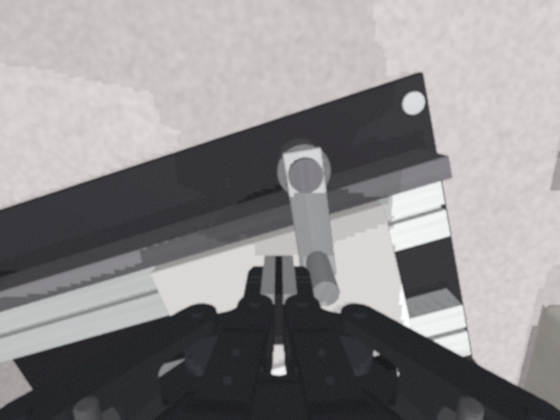

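>>> carry_out --targets '[[[-0.0026, 0.011, 0], [0, 0, -0.0191], 0], [[-0.0026, 0.011, 0], [0, 0, -0.0191], 0], [[-0.0026, 0.011, 0], [0, 0, -0.0191], 0]]'

```text
clock: 13.02
position: [0.6158, 0.1224, 0.2365]
tool_rot: [-3.14, 0.001, 1.735]
force: [-11.3, -2.5, 5.2]
grip_width: -0.0
```

>>> carry_out --targets '[[[-0.0013, 0.0055, 0], [0, 0, -0.0095], 0], [[-0.0013, 0.0055, 0], [0, 0, -0.0095], 0]]'

```text
clock: 13.28
position: [0.6173, 0.1218, 0.2362]
tool_rot: [-3.136, 0.001, 1.794]
force: [-22.5, -4.8, 14.7]
grip_width: 0.0003
```

Force rose to 22 N, so the latch is at its stop. I back off, lift clear and check.

>>> carry_out --targets '[[[0, -0.05, 0], [0, 0, 0], 0], [[0, -0.04, 0], [0, 0, 0], 0], [[0, 0, -0.15], [0, 0, 0], 0], [[0, 0, -0.2], [0, 0, 0], 0], [[0, -0.1, -0.2], [0, 0, 0], 0], [[-0.1, -0.2, 0], [0, 0, 0], 0], [[-0.1, 0, 0], [0, 0, 0], 0], [[0, 0, 0], [0, 0, 0], 0]]'

```text
clock: 14.28
position: [0.5347, 0.0505, 0.3744]
tool_rot: [3.14, 0.001, 1.792]
force: [-0.5, -0.0, -0.4]
grip_width: 0.0003
```

```bash
python3 - <<'E'
from workcell import bot, imaging
import cv2
from h import *
s=bot.observe(); print(D(s["position"]),s["position"],s["tool_rot"],s["force"])
f=imaging.grab_frame("wrist"); cv2.imwrite("pics/w7.png",f["pixels"][:,:,::-1]);np.savez("w7.npz",pos=s["position"],rot=s["tool_rot"],**f)
E
```

```text
[-34.71485957  -2.44981668] [0.53466883 0.05050384 0.37436985] [3.14018217e+00 5.74537010e-04 1.79185378e+00] [-0.47857469 -0.03528917 -0.35082937]
```

View pics/w7.png

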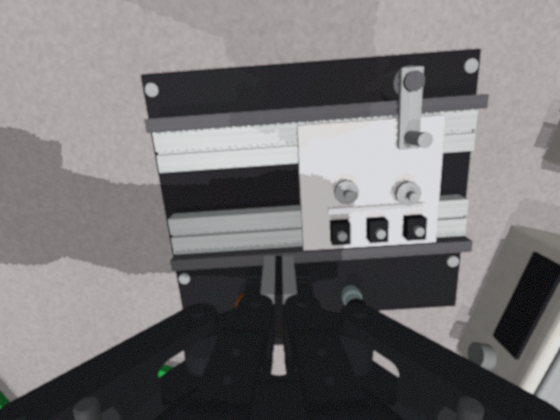

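```bash
python3 - <<'E'
from h import *
from workcell import job
f=np.load("w7.npz")
# blade side edges on the blade top (z .054)
for a,b in (((401,90),(399,148)),((424,90),(423,130))):
    v=D(wray(f,b,.054))-D(wray(f,a,.054)); print("latch",np.arctan2(-v[1],-v[0]))
for uv in((299,125),(304,249),(443,116),(438,243)):print("board",D(wray(f,uv,.045)))
job.job_done()
E
```

```text
latch 1.5762773797463787
latch 1.6066336976084261
board [-12.53746009  58.62250925]
board [-13.36834905 -59.99680832]
board [113.45753194  57.78951109]
board [118.07261466 -62.45759367]
the job is handed in; nothing more can be done
```

The board is in its notches and the latch is turned fully across it. I handed the job in at about 14 s of the 54 s allowed, with the hand well clear.

- **Board:** I pushed it home by its bare near edge with the shut fingertips; wrist forces stayed around 2 N. It then measured its full 120 mm width only at the dropped height, along its whole length, so it had dropped level. The near edge reads about 2 mm past nominal in the last picture, within what the calibration allows. The last corner points were picked by hand and scatter by up to 5 mm.
- **Latch:** I pushed the post round its arc until it met the stop, where the force rose to about 23 N. Afterwards the blade measured 1.58 to 1.61 rad, at the stop within picture accuracy.
- **Hand and bystanders:** after backing off and lifting, the tool force was near zero. I saw no contact with the fittings. The clear vial is in view in the last picture, but the amber one is mostly hidden by the gripper. I did not re-measure the vials or the other bystanders at the end.

I viewed 10 pictures in all.

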